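# Hang the inking rollers in the tapered rack in order of length

### The arm

A 6-joint arm with a two-finger parallel gripper is mounted at the origin on a cart in front of the work surface, level with it; the furniture and walls round the work are solid. World frame = base frame: x ahead of the robot, y to its left, z up, the work surface at z = 0. Lengths are in mm, angles in rad, forces in N, time in s.
With the tool pointing down it reaches from about 300 to 750 mm from the base axis. Payload 8.5 kg.
Tool frame: the origin (TCP) lies between the finger pads; the fingertips stand 14 mm ahead of it and the grasp point (between the pads) lies 5 mm behind it; z points along the fingers, y is the direction in which the jaws open and shut (so a half turn about z gives the same grasp; the last joint's range is limited). The gripper opens to 85 mm and grips with 20 to 120 N. Pads are 22 mm wide; open, the fingers measure 114 mm over their backs; the gripper's body (76 mm by 85 mm) begins 54 mm behind the grasp point. The pads swing forward as they close: fully open they stand 13 mm farther back than shut.
Start: joints at [1.094, 0.381, 1.297, -0, 1.464, -0.215], TCP at [142.343, 531.243, 245.322] pointing down, gripper open.
Joint ranges: [-3.11, 3.11], [-0.89, 2.33], [0.22, 2.48], [-1.42, 4.56], [0.17, 2.85], [-2.88, 2.88]. Speed limits (rad/s): [2.39, 2.39, 3.14, 3.14, 3.14, 3.14].

### API

Orientations are given as a 3x3 rotation matrix whose columns are the frame's x, y, z axes.
In Python, from workcell import ctrl, viewer gives the robot as it stands.
- The arm moves only by the tool step_arm, never from a script. Its argument "moves" is a list of rows, each an object with "travel": the shift along the world's x, y, z scaled (see below), a list of three; "yaw": the turn about the world's z scaled (see below). In form: [{"travel": [dx, dy, dz], "yaw": yaw}, ...]. A call has exactly 5 rows; each row shifts and turns the commanded pose from where the row before left it; what a row does not reach is not made up. The controller multiplies each number of a shift by 0.12 m and each number of a turn by 2 pi rad. A row lasts 1/12 s, in which the tool goes at most 41.7 mm and 7.16 degrees, less where a joint would pass 70% of its speed; a pose out of reach is approached as far as the arm can. A call with a number of a shift or a turn outside -1 to 1 is refused whole. A call with a gripper value outside its range is refused whole. "claw" is the opening, from 0 (shut) to 1 (fully open), set as the call begins (left out, the last holds). The fingers move at their own pace and stop on an object; "squeeze" is the grip in N (left out, the last holds). Time passes only in rows, so rows that do not move let the fingers close, or fill a call up. It gives the time, the measured TCP pose, the force and the opening at its end, in the units of the state.
- ctrl.sense(): the state, without advancing time (a new reading comes with each control period).
- viewer.camera(name): name is "scene" or "top"; returns a dict with "image" (420x560x3 uint8, red, green, blue), "z_map" (420x560 float32, mm along the optical axis (not along the pixel's ray), 0 where there is no reading), "intrinsics" (3x3 intrinsics, pixels), "camera_from_world" (4x4, takes a point from world to camera coordinates). Camera axes: x right, y up, looking along -z (the intrinsics and any distortion apply to the point x, -y, -z); pixel columns grow to the right and rows downward; lengths in mm; the calibration is good to about 2 mm. A picture is of the moment at which its call begins.
- ctrl.job_done(): hands the job in, once; it reports no verdict.
The state is a dict: "time_s": time; "qpos": joint angles; "dq": joint speeds; "effort": joint torques, N m; "position": TCP position; "tcp_rot": TCP orientation; "force": force on the tool from outside, world axes, zero at the start; "torque": the same for the moment, N m; "grip_width": finger opening in mm.
Only numpy, scipy, OpenCV 4.12 (cv2) and the standard library are available. Lean on these libraries where they do the work, as an engineer would, in place of code of your own. Each camera call takes 0.05 s, during which the arm holds its last target. There are 200 camera calls.

### The job

The four inking rollers must not be left lying on their rubber, or they go flat: hang them in the roller rack in order of length, shortest at the narrow end to longest at the wide end, each with both of its steel spindle ends resting at the bottom of its own pair of forks. Lower each one in gently rather than dropping it, and do not shift or knock over the brass weight and the loupe that stand on the bench.

Things in the scene. Friction and masses are not known exactly. Their poses are not given: they have to be found in the camera images.
- roller_a: shortest of four loose inking rollers, alike but for length: black rubber cylinder 32 mm in diameter, 50 mm long, an 8 mm steel spindle end 22 mm long sticking out of each face (94 mm overall), about 130 g; lies on the bench. Origin mid-axis (16 mm above the bench at the start), x along the axis, ends alike. Grasp across the rubber at the middle.
- roller_b: second shortest of four loose inking rollers, alike but for length: black rubber cylinder 32 mm in diameter, 84 mm long, an 8 mm steel spindle end 22 mm long sticking out of each face (128 mm overall), about 184 g; lies on the bench. Origin mid-axis (16 mm above the bench at the start), x along the axis, ends alike. Grasp across the rubber at the middle.
- roller_c: second longest of four loose inking rollers, alike but for length: black rubber cylinder 32 mm in diameter, 118 mm long, an 8 mm steel spindle end 22 mm long sticking out of each face (162 mm overall), about 239 g; lies on the bench. Origin mid-axis (16 mm above the bench at the start), x along the axis, ends alike. Grasp across the rubber at the middle.
- roller_d: longest of four loose inking rollers, alike but for length: black rubber cylinder 32 mm in diameter, 152 mm long, an 8 mm steel spindle end 22 mm long sticking out of each face (196 mm overall), about 293 g; lies on the bench. Origin mid-axis (16 mm above the bench at the start), x along the axis, ends alike. Grasp across the rubber at the middle.
- seat_a: place for the shortest roller in the fixed rack: two facing steel Y forks 8 mm thick, 64 mm apart inside, at the rack's narrow end; next pair 62 mm away. Origin where the roller's mid-axis rests, 60 mm above the bench, spindle ends at the bottom of the 90 degree Vs (mouth 34 mm wide, tips 11 mm above origin); x along the roller, y to the wide end, z up. Rails and fork feet stay under 32 mm.
- seat_b: place for the second shortest roller in the fixed rack: two facing steel Y forks 8 mm thick, 98 mm apart inside; next pair 62 mm away. Origin where the roller's mid-axis rests, 60 mm above the bench, spindle ends at the bottom of the 90 degree Vs (mouth 34 mm wide, tips 11 mm above origin); x along the roller, y to the wide end, z up. Rails and fork feet stay under 32 mm.
- seat_c: place for the second longest roller in the fixed rack: two facing steel Y forks 8 mm thick, 132 mm apart inside; next pair 62 mm away. Origin where the roller's mid-axis rests, 60 mm above the bench, spindle ends at the bottom of the 90 degree Vs (mouth 34 mm wide, tips 11 mm above origin); x along the roller, y to the wide end, z up. Rails and fork feet stay under 32 mm.
- seat_d: place for the longest roller in the fixed rack: two facing steel Y forks 8 mm thick, 166 mm apart inside, at the rack's wide end; next pair 62 mm away. Origin where the roller's mid-axis rests, 60 mm above the bench, spindle ends at the bottom of the 90 degree Vs (mouth 34 mm wide, tips 11 mm above origin); x along the roller, y to the wide end, z up. Rails and fork feet stay under 32 mm.
- brass_weight: loose brass paper weight with a knob, 47 mm in diameter, 61 mm high, a bystander on the bench; origin at the centre of its underside, z up
- loupe: loose black stand loupe (short black cylinder standing on end), 42 mm in diameter, 40 mm high, a bystander on the bench; origin at the centre of its underside, z up
Things that resemble listed ones, but are neither listed nor needed, are in the scene too. Leave any red look-alike of the roller_a alone.

How it is judged (in metres and radians):
At the end, for the whole second after the job is handed in: Every roller hangs in the fork pair for its length: its middle within 10 mm of the place horizontally and 4 mm in height, its axis within 0.08 rad of the forks' line, at rest (horizontal distance between roller_a and seat_a below 0.01 m and z of roller_a in the frame of seat_a between -0.004 and 0.004 m and angle between the x axis of roller_a and the x axis of seat_a, either way round below 0.08 rad and linear speed of each of roller_a, roller_b, roller_c, roller_d below 0.02 m/s and horizontal distance between roller_b and seat_b below 0.01 m and z of roller_b in the frame of seat_b between -0.004 and 0.004 m and angle between the x axis of roller_b and the x axis of seat_b, either way round below 0.08 rad and horizontal distance between roller_c and seat_c below 0.01 m and z of roller_c in the frame of seat_c between -0.004 and 0.004 m and angle between the x axis of roller_c and the x axis of seat_c, either way round below 0.08 rad and horizontal distance between roller_d and seat_d below 0.01 m and z of roller_d in the frame of seat_d between -0.004 and 0.004 m and angle between the x axis of roller_d and the x axis of seat_d, either way round below 0.08 rad); the robot touches nothing.
It fails at once if the brass weight is shifted by more than 30 mm or knocked over (distance of brass_weight from where it was at the start of the episode above 0.03 m or angle between brass_weight's own z axis and vertical above 0.5 rad).
It fails at once if the loupe is shifted by more than 30 mm or knocked over (distance of loupe from where it was at the start of the episode above 0.03 m or angle between loupe's own z axis and vertical above 0.5 rad).
It fails at once if a roller is dropped or thrown into its forks (faster than 0.6 m/s within 60 mm of its place) ((distance between roller_a and seat_a below 0.06 m and linear speed of roller_a above 0.6 m/s) or (distance between roller_b and seat_b below 0.06 m and linear speed of roller_b above 0.6 m/s) or (distance between roller_c and seat_c below 0.06 m and linear speed of roller_c above 0.6 m/s) or (distance between roller_d and seat_d below 0.06 m and linear speed of roller_d above 0.6 m/s)).
It also fails if it takes over 112 s, if anything falls off the work surface, if the arm or the gripper's body presses on something with over 40 N, if the wrist force passes 120 N, or if a joint passes its speed limit or range.

## Working session

There is one attempt and no reset: what is moved stays moved. The work goes in short steps, Python scripts to look and compute and a tool call to move; the robot and the scene stay as the last step left them, time stands still between calls to the robot, and variables do not carry over. Pictures are saved under pics/ and viewed, about 12 in all and at most 16, crops included, and the job is handed in when it is done.

Besides the shell and the picture viewer there is one more tool, called after "Request:" as a command line: name --argument value ..., lists and objects as JSON in quotes. step_arm: Moves the arm, as the interface text tells. Shifts and turns lie within -1 to 1; 1 stands for 0.12 m of shift or 2 pi rad of turn. Its arguments: {"type":"object","properties":{"moves":{"type":"array","items":{"type":"object","properties":{"travel":{"type":"array","items":{"type":"number"}},"yaw":{"type":"number"}}}},"claw":{"type":"number"},"squeeze":{"type":"number"}},"required":["moves"]}

```bash
mkdir -p pics
cat > h.py <<'E'
import numpy as np, cv2
from workcell import ctrl, viewer
def grab(n):
    c=viewer.camera(n); return c
def cloud(c):
    K=c["intrinsics"]; T=c["camera_from_world"]; z=c["z_map"].astype(float)
    v,u=np.mgrid[:z.shape[0],:z.shape[1]]
    x=(u-K[0,2])/K[0,0]*z; y=(v-K[1,2])/K[1,1]*z
    P=np.stack([x,-y,-z],-1); R=T[:3,:3]; t=T[:3,3]
    return (P-t)@R
def save(c,f): cv2.imwrite("pics/"+f,c["image"][...,::-1])
E
python3 - <<'E'
from h import *
s=ctrl.sense(); print(s)
for n in("scene","top"):
    c=grab(n); save(c,n+"1.png"); np.savez(n+"1.npz",**c); print(n,c["intrinsics"],c["camera_from_world"],(c["z_map"]==0).mean())
E
```

```text
{'time_s': 0.0, 'qpos': array([ 1.09371073e+00,  3.81178576e-01,  1.29828816e+00, -1.46110769e-05,
        1.46362708e+00, -2.15271003e-01]), 'dq': array([-0.00206894, -0.00028772, -0.00021579,  0.00072278,  0.00059109,
        0.00050161]), 'effort': array([ 1.13163584e-03, -4.48454225e+01, -2.31283021e+01, -1.36572839e-04,
        4.67792837e-03, -5.14537106e-06]), 'position': array([142.21121647, 530.9932708 , 244.71189086]), 'tcp_rot': array([[-9.65922195e-01,  2.58831711e-01, -6.76419630e-04],
       [ 2.58832414e-01,  9.65921314e-01, -1.34021413e-03],
       [ 3.06478221e-04, -1.46962190e-03, -9.99998873e-01]]), 'force': array([-0.4088148 ,  0.09664062,  0.54816545]), 'torque': array([-0.03354437, -0.03181775, -0.03362336]), 'grip_width': 85.83618122759323}
scene [[399.116745     0.         276.36237461]
 [  0.         399.116745   210.63598129]
 [  0.           0.           1.        ]] [[ 6.99722095e-01 -7.14123841e-01 -2.03992683e-02 -2.85059488e+02]
 [ 2.91377694e-01  2.59197744e-01  9.20823311e-01 -2.54691399e+02]
 [-6.52294435e-01 -6.50264307e-01  3.89446146e-01 -6.59967852e+02]
 [ 0.00000000e+00  0.00000000e+00  0.00000000e+00  1.00000000e+00]] 0.08577806122448979
top [[516.5540004    0.         274.18358071]
 [  0.         516.5540004  214.67419703]
 [  0.           0.           1.        ]] [[-1.01055046e-02 -9.99931755e-01  5.86214938e-03  1.00494451e+02]
 [ 9.91599644e-01 -9.26495464e-03  1.29012817e-01 -5.20498714e+02]
 [-1.28949700e-01  7.11664485e-03  9.91625599e-01 -1.12000984e+03]
 [ 0.00000000e+00  0.00000000e+00  0.00000000e+00  1.00000000e+00]] 0.004102891156462585
```

View pics/top1.png

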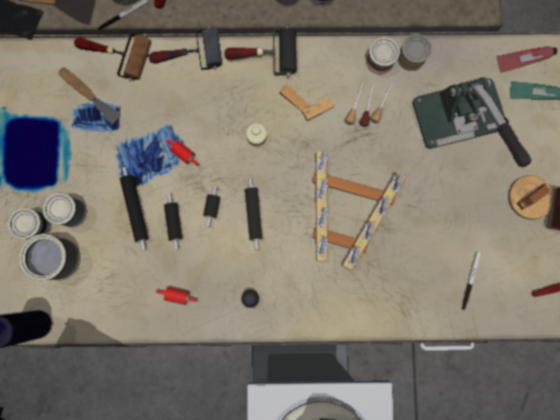

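View pics/scene1.png

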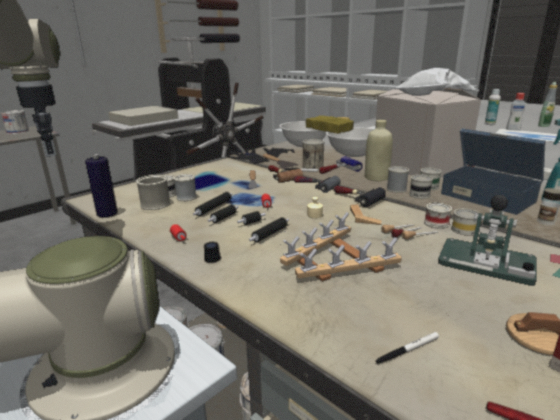

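The top view shows the black rollers at about d (133,208), b (173,220), a (212,205) and c (253,213). The red look-alikes are at (184,152) and (177,296), the weight at (256,133) and the loupe at (250,298). The rack is at 315-400 × 150-268, with its wide end at the top of the image (+x).

Run:
```python
from h import *
t=dict(np.load("top1.npz")); P=cloud(t); s=dict(np.load("scene1.npz")); Q=cloud(s)
img=t["image"]
flat=P[100:300,400:410].reshape(-1,3); print("bench z",np.median(P[230:300,420:450,2]))
for n,(u0,v0,u1,v1) in dict(d=(115,165,152,252),b=(160,188,187,252),a=(200,182,225,226),c=(241,175,266,252),weight=(243,120,270,148),loupe=(238,286,262,310)).items():
    p=P[v0:v1,u0:u1]; rgb=img[v0:v1,u0:u1].astype(int)
    m=(p[...,2]>6)
    cn,lab,st,_=cv2.connectedComponentsWithStats(m.astype(np.uint8)); k=1+st[1:,4].argmax(); m=lab==k
    q=p[m]; r=cv2.minAreaRect(q[:,:2].astype(np.float32))
    box=cv2.boxPoints(r); e=[box[1]-box[0],box[2]-box[1]]; L=max(e,key=np.linalg.norm)
    print(n,np.round(r[0],1),np.round(r[1],1),"axis deg",round(np.degrees(np.arctan2(L[1],L[0]))%180,1),"zmax",np.percentile(q[:,2],98).round(1),len(q))
for nm,C,I in(("top",P,t),("scene",Q,s)):
    m=(C[...,2]>55)&(C[...,2]<80)&(C[...,0]>300)&(C[...,0]<640)&(C[...,1]<100)&(C[...,1]>-180)
    cn,lab,st,_=cv2.connectedComponentsWithStats(m.astype(np.uint8))
    for k in range(1,cn):
        q=C[lab==k]
        print(nm,st[k],q.mean(0).round(1),np.ptp(q,axis=0).round(1))
a=cv2.resize(t["image"][140:275,300:410],None,fx=5,fy=4.4,interpolation=cv2.INTER_CUBIC)
cv2.imwrite("pics/rack.png",a[...,::-1])
```

```text
bench z 0.4197995982033627
d [459.1 307.2] [426.1 118.3] axis deg 51.5 zmax 35.4 1044
b [441.9 246.8] [306.4  85. ] axis deg 48.7 zmax 35.3 616
a [470.4 193.8] [258.3  62.5] axis deg 29.1 zmax 35.0 387
c [488.2 137.1] [238.   35.2] axis deg 7.8 zmax 35.1 793
weight [709.8 133.5] [47.3 48.2] axis deg 114.8 zmax 61.3 386
loupe [352.5 140.2] [39.8 73.5] axis deg 147.4 zmax 45.2 270
top [320 160   5   8  25] [629.5 -10.5  65. ] [18.8 10.3 17.5]
top [399 175   1   2   2] [ 601.8 -179.7   63.6] [2.4 0.3 0.8]
top [320 179   8  18  68] [576.6 -12.5  64.5] [38.5 16.3 17.7]
top [398 178   2   2   3] [ 596.3 -179.    59.6] [1.5 1.4 7.1]
top [397 182   4   8  23] [ 578.8 -176.1   67.1] [18.5  8.1 17.2]
top [382 196   8  18  68] [ 537.8 -146.4   65. ] [37.8 17.4 17.9]
top [320 208   8  18  63] [512.3 -11.5  65. ] [37.4 16.3 18.8]
top [368 221   7  19  68] [ 482.6 -112.9   65. ] [39.3 15.5 20.7]
top [320 237   8  19  69] [447.4 -10.   64.7] [38.8 16.  17. ]
top [353 246   8  20  70] [428.  -79.1  65.3] [41.  16.3 22. ]
scene [335 215   7   5  17] [626.  -11.1  63.3] [15.6  9.  15. ]
scene [319 219  15   9  50] [575.9 -13.8  62.6] [37.5 18.  14.5]
scene [302 227  16   9  51] [512.1 -13.6  63. ] [37.1 18.6 15.3]
scene [283 236  17  10  58] [447.4 -11.8  62.8] [38.3 21.  15.7]
scene [356 241  16  10  63] [ 537.2 -148.6   62.7] [39.8 17.9 15.5]
scene [382 241   5   6  15] [ 574.9 -176.8   65.5] [10.   7.8 14.8]
scene [391 241   1   1   1] [ 600.2 -179.2   61.9] [0. 0. 0.]
scene [389 243   2   2   2] [ 595.7 -178.5   56.9] [2.7 0.8 1.8]
scene [328 245  17  10  61] [ 482.3 -115.1   62.9] [37.9 18.3 15.1]
scene [300 249  17  10  61] [427.3 -81.   62.7] [36.6 15.7 15.7]
```

View pics/rack.png

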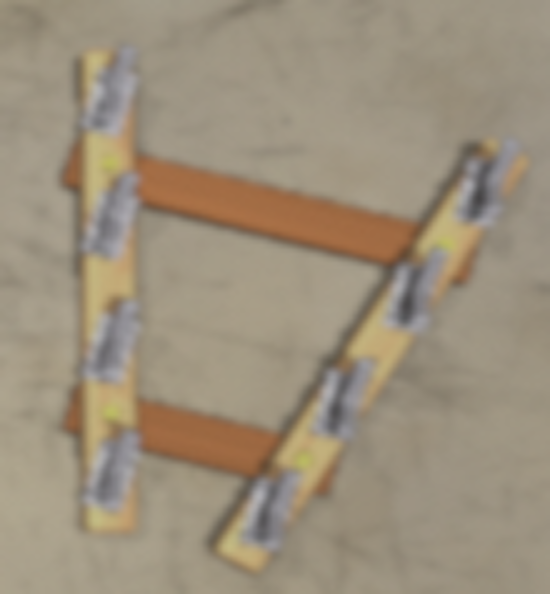

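```bash
cat >> h.py <<'E'
BOX=dict(d=(115,165,152,252),b=(160,188,187,252),a=(200,182,225,226),c=(241,175,266,252),weight=(243,120,270,148),loupe=(238,286,262,310))
def things(t,P):
    img=t["image"]; out={}
    for n,(u0,v0,u1,v1) in BOX.items():
        p=P[v0:v1,u0:u1]; m=(p[...,2]>7)&(p[...,2]<80)&(t["z_map"][v0:v1,u0:u1]>0)
        if n in "abcd": m&=img[v0:v1,u0:u1].max(2)<110
        cn,lab,st,_=cv2.connectedComponentsWithStats(m.astype(np.uint8)); m=lab==1+st[1:,4].argmax()
        q=p[m]; r=cv2.minAreaRect(q[:,:2].astype(np.float32)); b=cv2.boxPoints(r)
        L=max([b[1]-b[0],b[2]-b[1]],key=np.linalg.norm)
        w,V=np.linalg.eigh(np.cov(q[:,:2].T)); e=V[:,1]
        print(n,"rect",np.round(r[0],1),np.round(r[1],1),"mean",q.mean(0).round(1),"axis",round(np.degrees(np.arctan2(L[1],L[0]))%180,1),round(np.degrees(np.arctan2(e[1],e[0]))%180,1),"zmax",np.percentile(q[:,2],98).round(1))
E
python3 - <<'E'
from h import *
from scipy.optimize import least_squares
t=dict(np.load("top1.npz")); things(t,cloud(t))
L=np.array([[447.4,-10.3],[512.2,-12],[576.5,-12.8]]);R=np.array([[428,-79.5],[482.5,-113.5],[537.6,-147]])
h=np.array([36,53,70])
def f(p):
    a=p[2]; x=np.array([np.cos(a),np.sin(a)]); y=np.array([x[1],-x[0]])
    k=np.arange(3)[:,None]; c=p[:2]+62*k*y
    return np.r_[(c+h[:,None]*x-L).ravel(),(c-h[:,None]*x-R).ravel()]
r=least_squares(f,[437,-45,1.29]); a=r.x[2]; y=np.array([np.sin(a),-np.cos(a)])
print(np.degrees(a),r.fun.round(1)); print([(r.x[:2]+62*k*y).round(1) for k in range(4)])
# TCP yaw of the tool y axis
R0=ctrl.sense()["tcp_rot"]; print("tool y angle",np.degrees(np.arctan2(R0[1,1],R0[0,1])))
E
```

```text
d rect [544.5 413.6] [160.4  33.1] mean [541.1 410.2  28.3] axis 15.1 15.0 zmax 35.1
b rect [510.5 323.8] [84.3 32. ] mean [509.7 322.2  28.6] axis 8.5 8.5 zmax 35.2
a rect [544.7 237.4] [31.4 50.2] mean [543.9 236.   28.6] axis 169.1 170.5 zmax 35.0
c rect [526.6 142.5] [118.8  30.9] mean [526.5 142.5  29.1] axis 4.9 5.0 zmax 35.0
weight rect [709.3 134.9] [46.8 45.6] mean [705.6 134.   37. ] axis 38.2 14.6 zmax 61.3
loupe rect [337.1 150.2] [39.3 37.6] mean [337.9 149.7  36.9] axis 46.1 54.9 zmax 44.9
73.76701962155364 [ 0.5 -0.3 -0.   0.4 -0.   0.2 -0.2 -0.2  0.1  0.1 -0.3 -0.1]
[array([437.8, -45.2]), array([497.4, -62.5]), array([556.9, -79.8]), array([616.4, -97.2])]
tool y angle 75.00053954862463
```

Request:
step_arm --moves '[{"travel": [0.222, -0.066, 0], "yaw": -0.01667}, {"travel": [0.222, -0.066, 0], "yaw": -0.01667}, {"travel": [0.222, -0.066, 0], "yaw": -0.01667}, {"travel": [0.222, -0.066, 0], "yaw": -0.01667}, {"travel": [0.222, -0.066, 0], "yaw": -0.01667}]' --claw 0.8 --squeeze 50

```text
time_s: 0.52
position: [276.6, 491.0, 245.0]
tcp_rot: [[-0.703, 0.711, -0.001], [0.711, 0.703, -0.001], [-0.0, -0.001, -1.0]]
force: [0.2, 0.6, 0.3]
grip_width: 67.7
```

Request:
step_arm --moves '[{"travel": [0.222, -0.066, 0], "yaw": -0.01667}, {"travel": [0.222, -0.066, 0], "yaw": -0.01667}, {"travel": [0.222, -0.066, 0], "yaw": -0.01667}, {"travel": [0.222, -0.066, 0], "yaw": -0.01667}, {"travel": [0.222, -0.066, 0], "yaw": -0.01667}]'

```text
time_s: 0.93
position: [409.9, 451.4, 244.9]
tcp_rot: [[-0.253, 0.967, -0.001], [0.967, 0.253, -0.001], [-0.0, -0.001, -1.0]]
force: [-0.3, 0.7, 0.8]
grip_width: 68.3
```

Request:
step_arm --moves '[{"travel": [0.222, -0.066, 0], "yaw": -0.01667}, {"travel": [0.222, -0.066, 0], "yaw": -0.01667}, {"travel": [0.222, -0.066, 0], "yaw": -0.01667}, {"travel": [0.222, -0.066, 0], "yaw": -0.01667}, {"travel": [0.222, -0.066, 0], "yaw": -0.01667}]'

```text
time_s: 1.35
position: [543.1, 411.8, 244.8]
tcp_rot: [[0.264, 0.964, -0.001], [0.964, -0.264, -0.0], [-0.001, -0.001, -1.0]]
force: [-0.5, -0.0, 0.5]
grip_width: 68.2
```

Request:
step_arm --moves '[{"travel": [0, 0, -0.083], "yaw": -0.01667}, {"travel": [0, 0, -0.083], "yaw": -0.01667}, {"travel": [0, 0, -0.083], "yaw": -0.01667}, {"travel": [0, 0, -0.083], "yaw": -0.01667}, {"travel": [0, 0, -0.083], "yaw": -0.01667}]'

```text
time_s: 1.77
position: [541.9, 412.3, 194.4]
tcp_rot: [[0.711, 0.703, -0.001], [0.703, -0.711, -0.001], [-0.001, -0.0, -1.0]]
force: [1.1, -0.4, 0.7]
grip_width: 68.5
```

Request:
step_arm --moves '[{"travel": [0, 0, -0.083], "yaw": -0.01667}, {"travel": [0, 0, -0.083], "yaw": -0.01667}, {"travel": [0, 0, -0.083], "yaw": -0.01667}, {"travel": [0, 0, -0.083], "yaw": -0.01667}, {"travel": [0, 0, -0.083], "yaw": -0.01667}]'

```text
time_s: 2.18
position: [541.7, 412.4, 144.7]
tcp_rot: [[0.967, 0.253, -0.001], [0.253, -0.967, -0.0], [-0.001, 0.0, -1.0]]
force: [0.3, -0.0, 0.5]
grip_width: 68.2
```

Run:
```python
from h import *
t=dict(np.load("top1.npz")); P=cloud(t)
K=t["intrinsics"];T=t["camera_from_world"]
def ray(u,v,z):
    d=np.array([(u-K[0,2])/K[0,0],-(v-K[1,2])/K[1,1],-1]); R=T[:3,:3]; o=-R.T@T[:3,3]; w=R.T@d; return o+w*(z-o[2])/w[2]
for n,(u0,v0,u1,v1) in list(BOX.items())[:4]:
    p=P[v0:v1,u0:u1]; m=(p[...,2]>18)&(p[...,2]<60)
    r=cv2.minAreaRect(p[m][:,:2].astype(np.float32)); print(n,np.round(r[0],1),np.round(r[1],1))
a=cv2.resize(t["image"][160:260,110:270],None,fx=5,fy=5,interpolation=cv2.INTER_CUBIC)
cv2.imwrite("pics/roll.png",a[...,::-1])
for n,a,b in(("d tips",(123.5,170),(145,249)),): print(n,ray(*a,16),ray(*b,16))
```

```text
d [542.4 412.5] [194.1  32.2]
b [510.6 323.9] [126.4  32. ]
a [545.6 237.1] [31.4 91.4]
c [526.5 142.4] [158.  31.]
d tips [630.04364439 439.12825662  16.        ] [448.74561182 385.99656798  16.        ]
```

View pics/roll.png

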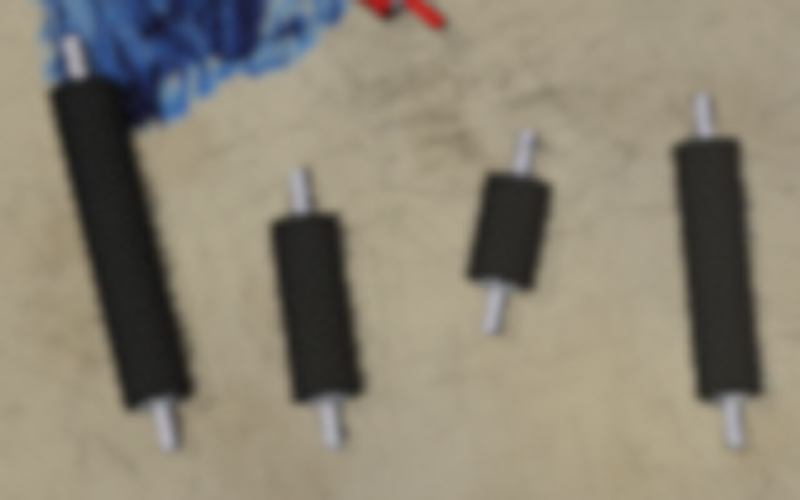

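The crop shows all four rollers lying clear of each other, with spindle ends visible at both faces. The overall lengths of 194/126/91/158 mm match d/b/a/c.

Request:
step_arm --moves '[{"travel": [0, 0, -0.167], "yaw": 0}, {"travel": [0, 0, -0.167], "yaw": 0}, {"travel": [0, 0, -0.167], "yaw": 0}, {"travel": [0, 0, -0.167], "yaw": 0}, {"travel": [0, 0, -0.167], "yaw": 0}]'

```text
time_s: 2.6
position: [541.7, 412.3, 44.1]
tcp_rot: [[0.966, 0.258, -0.001], [0.258, -0.966, -0.0], [-0.001, 0.0, -1.0]]
force: [0.4, 0.3, -1.4]
grip_width: 68.0
```

Request:
step_arm --moves '[{"travel": [0, 0, -0.047], "yaw": 0}, {"travel": [0, 0, -0.047], "yaw": 0}, {"travel": [0, 0, -0.047], "yaw": 0}, {"travel": [0, 0, -0.047], "yaw": 0}, {"travel": [0, 0, -0.047], "yaw": 0}]'

```text
time_s: 3.02
position: [542.3, 412.7, 17.8]
tcp_rot: [[0.966, 0.258, 0.001], [0.258, -0.966, 0.001], [0.002, -0.0, -1.0]]
force: [-0.1, 0.4, 0.2]
grip_width: 68.5
```

Request:
step_arm --moves '[{"travel": [0, 0, 0], "yaw": 0}, {"travel": [0, 0, 0], "yaw": 0}, {"travel": [0, 0, 0], "yaw": 0}, {"travel": [0, 0, 0], "yaw": 0}, {"travel": [0, 0, 0], "yaw": 0}]' --claw 0 --squeeze 50

```text
time_s: 3.43
position: [542.2, 412.7, 18.1]
tcp_rot: [[0.966, 0.258, 0.001], [0.258, -0.966, 0.001], [0.001, -0.0, -1.0]]
force: [-1.3, 1.2, 3.2]
grip_width: 30.3
```

Request:
step_arm --moves '[{"travel": [0, 0, 0], "yaw": 0}, {"travel": [0, 0, 0], "yaw": 0}, {"travel": [0, 0, 0], "yaw": 0}, {"travel": [0, 0, 0], "yaw": 0}, {"travel": [0, 0, 0], "yaw": 0}]'

```text
time_s: 3.85
position: [542.2, 412.7, 18.1]
tcp_rot: [[0.966, 0.258, 0.001], [0.258, -0.966, 0.001], [0.001, -0.0, -1.0]]
force: [-1.3, 0.2, 6.8]
grip_width: 30.3
```

Request:
step_arm --moves '[{"travel": [0, 0, 0.1], "yaw": 0}, {"travel": [0, 0, 0.25], "yaw": 0}, {"travel": [0, 0, 0.25], "yaw": 0}, {"travel": [0, 0, 0.25], "yaw": 0}, {"travel": [0, 0, 0.25], "yaw": 0}]'

```text
time_s: 4.27
position: [541.4, 412.0, 150.5]
tcp_rot: [[0.966, 0.258, -0.001], [0.258, -0.966, -0.001], [-0.002, 0.001, -1.0]]
force: [0.6, 0.8, -3.6]
grip_width: 30.6
```

Request:
step_arm --moves '[{"travel": [0.0412, -0.2833, 0], "yaw": 0.01089}, {"travel": [0.0412, -0.2833, 0], "yaw": 0.01089}, {"travel": [0.0412, -0.2833, 0], "yaw": 0.01089}, {"travel": [0.0412, -0.2833, 0], "yaw": 0.01089}, {"travel": [0.0412, -0.2833, 0], "yaw": 0.01089}]'

```text
time_s: 4.68
position: [566.1, 240.7, 149.3]
tcp_rot: [[0.821, 0.57, -0.001], [0.57, -0.821, -0.001], [-0.001, -0.0, -1.0]]
force: [0.6, -0.8, -4.3]
grip_width: 30.2
```

Request:
step_arm --moves '[{"travel": [0.0412, -0.2833, 0], "yaw": 0.01089}, {"travel": [0.0412, -0.2833, 0], "yaw": 0.01089}, {"travel": [0.0412, -0.2833, 0], "yaw": 0.01089}, {"travel": [0.0412, -0.2833, 0], "yaw": 0.01089}, {"travel": [0.0412, -0.2833, 0], "yaw": 0.01089}]'

```text
time_s: 5.1
position: [590.9, 70.7, 149.3]
tcp_rot: [[0.583, 0.813, -0.001], [0.813, -0.583, -0.0], [-0.001, -0.001, -1.0]]
force: [0.9, 0.1, -3.8]
grip_width: 30.3
```

Request:
step_arm --moves '[{"travel": [0.0412, -0.2833, 0], "yaw": 0.01089}, {"travel": [0.0412, -0.2833, 0], "yaw": 0.01089}, {"travel": [0.0412, -0.2833, 0], "yaw": 0.01089}, {"travel": [0.0412, -0.2833, 0], "yaw": 0.01089}, {"travel": [0.0412, -0.2833, 0], "yaw": 0.01089}]'

```text
time_s: 5.52
position: [615.6, -99.2, 149.3]
tcp_rot: [[0.276, 0.961, -0.001], [0.961, -0.276, 0.0], [-0.0, -0.001, -1.0]]
force: [0.8, 0.7, -3.7]
grip_width: 30.6
```

Run:
```python
from h import *
c=grab("top"); s=grab("scene"); P=cloud(c)
i=np.vstack([cv2.resize(c["image"][130:280,220:480],(780,450))]); cv2.imwrite("pics/d1.png",i[...,::-1])
cv2.imwrite("pics/d1s.png",cv2.resize(s["image"][130:300,240:450],(780,600))[...,::-1])
st=ctrl.sense(); R=st["tcp_rot"]; print(st["position"],np.degrees(np.arctan2(R[1,1],R[0,1])),st["force"])
```

```text
[ 616.1267973  -102.4997277   148.98162421] -16.405119428454157 [ 0.29307286  0.09218061 -3.50231585]
```

View pics/d1s.png

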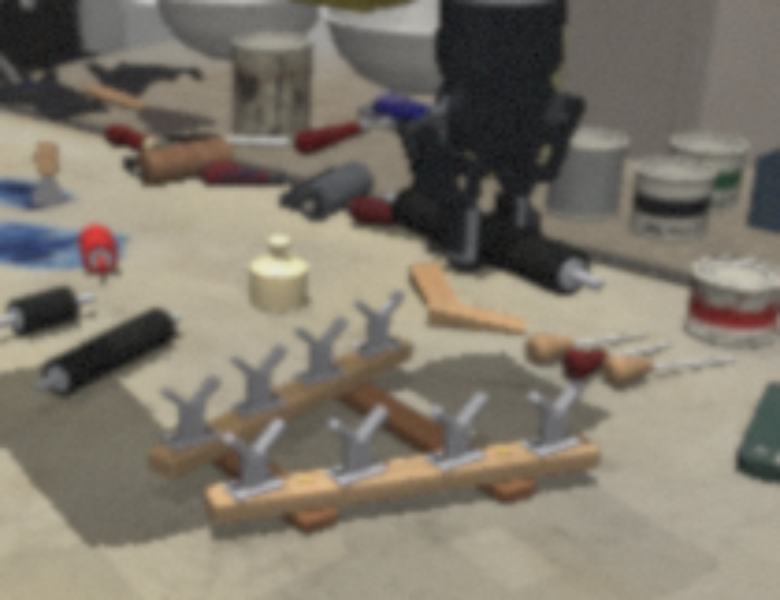

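The roller is held by the middle, level, above and behind the wide-end forks at crop (560,400)/(380,330). I'll let it settle and measure the held roller against the tool.

Request:
step_arm --moves '[{"travel": [0, 0, 0], "yaw": 0}, {"travel": [0, 0, 0], "yaw": 0}, {"travel": [0, 0, 0], "yaw": 0}, {"travel": [0, 0, 0], "yaw": 0}, {"travel": [0, 0, 0], "yaw": 0}]'

```text
time_s: 6.03
position: [616.0, -96.5, 149.4]
tcp_rot: [[0.278, 0.961, -0.0], [0.961, -0.278, 0.0], [0.0, -0.0, -1.0]]
force: [0.1, -0.5, -3.8]
grip_width: 30.4
```

```bash
cat >> h.py <<'E'
def held():
    """end points of the held roller from both views, relative to the TCP"""
    st=ctrl.sense(); p=st["position"]; R=st["tcp_rot"]
    print("TCP",p.round(1),"tool y deg",np.degrees(np.arctan2(R[1,1],R[0,1])).round(2),"F",st["force"].round(1),"w",round(st["grip_width"],1))
    ax=R[:2,0]; per=R[:2,1]
    for n in("top","scene"):
        c=grab(n); C=cloud(c); q=C[c["z_map"]>0]-p
        s=q[:,:2]@ax; w=q[:,:2]@per
        m=(abs(s)<130)&(abs(w)<22)&(q[:,2]<22)&(q[:,2]>-24)
        for lo,hi in((-130,-20),(20,130)):
            k=m&(s>lo)&(s<hi)
            if k.sum()>10: print(n,k.sum(),"along",np.percentile(s[k],[1,99]).round(1),"across",np.percentile(w[k],[2,50,98]).round(1),"z",np.percentile(q[k,2],[2,98]).round(1))
E
python3 -c "
from h import *
held()"
```

```text
TCP [616.  -96.5 149.4] tool y deg -16.16 F [ 0.1 -0.5 -3.8] w 30.4
top 31 along [-76.  -51.2] across [ 8.  11.6 16.6] z [ 1.4 15.8]
top 272 along [47.3 95.7] across [-14.6  -2.2  14. ] z [-2.8 16.1]
scene 381 along [-99.  -20.8] across [-15.7  -8.8   9.5] z [-15.1  13.3]
scene 162 along [22.7 96.3] across [-15.8 -12.4  -0.6] z [-14.   12.4]
```

Request:
step_arm --moves '[{"travel": [0.003, -0.006, -0.1167], "yaw": 0}, {"travel": [0, 0, -0.1167], "yaw": 0}, {"travel": [0, 0, -0.1167], "yaw": 0}, {"travel": [0, 0, -0.1167], "yaw": 0}, {"travel": [0, 0, -0.1167], "yaw": 0}]'

```text
time_s: 6.55
position: [616.5, -98.0, 78.8]
tcp_rot: [[0.279, 0.96, 0.0], [0.96, -0.279, -0.0], [-0.0, 0.0, -1.0]]
force: [-0.0, 0.9, -3.8]
grip_width: 30.0
```

Request:
step_arm --moves '[{"travel": [0, 0, -0.025], "yaw": 0}, {"travel": [0, 0, -0.025], "yaw": 0}, {"travel": [0, 0, -0.025], "yaw": 0}, {"travel": [0, 0, -0.025], "yaw": 0}, {"travel": [0, 0, -0.025], "yaw": 0}]'

```text
time_s: 6.97
position: [616.8, -98.3, 64.8]
tcp_rot: [[0.279, 0.96, 0.001], [0.96, -0.279, -0.0], [-0.0, 0.001, -1.0]]
force: [0.6, -0.4, -3.6]
grip_width: 30.4
```

Request:
step_arm --moves '[{"travel": [0, 0, -0.005], "yaw": 0}, {"travel": [0, 0, 0], "yaw": 0}, {"travel": [0, 0, 0], "yaw": 0}, {"travel": [0, 0, 0], "yaw": 0}, {"travel": [0, 0, 0], "yaw": 0}]'

```text
time_s: 7.38
position: [616.4, -98.2, 64.0]
tcp_rot: [[0.279, 0.96, 0.0], [0.96, -0.279, -0.0], [-0.0, 0.0, -1.0]]
force: [-2.0, 0.6, -0.1]
grip_width: 30.5
```

Request:
step_arm --moves '[{"travel": [0, 0, -0.004], "yaw": 0}, {"travel": [0, 0, -0.004], "yaw": 0}, {"travel": [0, 0, 0], "yaw": 0}, {"travel": [0, 0, 0], "yaw": 0}, {"travel": [0, 0, 0], "yaw": 0}]'

```text
time_s: 7.8
position: [616.5, -98.2, 63.8]
tcp_rot: [[0.279, 0.96, 0.001], [0.96, -0.279, -0.0], [-0.0, 0.001, -1.0]]
force: [-4.4, 2.4, 6.4]
grip_width: 30.4
```

```bash
python3 -c "
from h import *
held()"
```

```text
TCP [616.5 -98.2  63.8] tool y deg -16.22 F [-4.4  2.4  6.4] w 30.4
top 283 along [48.  95.9] across [-17.8  -1.6  16. ] z [-6.8 16.7]
scene 424 along [-97.5 -21.1] across [-17.9  -7.5  14. ] z [-22.2  13.5]
scene 164 along [21.6 96.1] across [-19.  -12.8   0.1] z [-21.8  11.2]
```

Request:
step_arm --moves '[{"travel": [0, 0, 0], "yaw": 0}, {"travel": [0, 0, 0], "yaw": 0}, {"travel": [0, 0, 0], "yaw": 0}, {"travel": [0, 0, 0], "yaw": 0}, {"travel": [0, 0, 0], "yaw": 0}]' --claw 0.58

```text
time_s: 8.32
position: [616.6, -98.3, 62.7]
tcp_rot: [[0.279, 0.96, 0.0], [0.96, -0.279, -0.0], [0.0, 0.0, -1.0]]
force: [-0.3, -0.1, 0.1]
grip_width: 49.6
```

Request:
step_arm --moves '[{"travel": [0, 0, 0.05], "yaw": 0}, {"travel": [0, 0, 0.1], "yaw": 0}, {"travel": [0, 0, 0.18], "yaw": 0}, {"travel": [0, 0, 0.18], "yaw": 0}, {"travel": [0, 0, 0.18], "yaw": 0}]'

```text
time_s: 8.73
position: [616.4, -98.2, 146.9]
tcp_rot: [[0.279, 0.96, 0.0], [0.96, -0.279, -0.0], [0.0, 0.0, -1.0]]
force: [0.3, -0.9, -0.3]
grip_width: 49.2
```

Request:
step_arm --moves '[{"travel": [-0.0749, 0.2005, 0], "yaw": -0.01911}, {"travel": [-0.0749, 0.2005, 0], "yaw": -0.01911}, {"travel": [-0.0749, 0.2005, 0], "yaw": -0.01911}, {"travel": [-0.0749, 0.2005, 0], "yaw": -0.01911}, {"travel": [-0.0749, 0.2005, 0], "yaw": -0.01911}]'

```text
time_s: 9.15
position: [571.1, 23.1, 146.1]
tcp_rot: [[0.777, 0.63, 0.001], [0.63, -0.777, -0.0], [0.0, 0.0, -1.0]]
force: [0.4, 0.1, -0.3]
grip_width: 49.8
```

Request:
step_arm --moves '[{"travel": [-0.0749, 0.2005, 0], "yaw": -0.01911}, {"travel": [-0.0749, 0.2005, 0], "yaw": -0.01911}, {"travel": [-0.0749, 0.2005, 0], "yaw": -0.01911}, {"travel": [-0.0749, 0.2005, 0], "yaw": -0.01911}, {"travel": [-0.0749, 0.2005, 0], "yaw": -0.01911}]' --claw 0.8

```text
time_s: 9.57
position: [526.1, 143.5, 146.1]
tcp_rot: [[0.997, 0.081, 0.001], [0.081, -0.997, 0.0], [0.001, 0.0, -1.0]]
force: [0.8, -0.2, 0.6]
grip_width: 68.4
```

```bash
cat >> h.py <<'E'
SEAT=dict(a=(437.8,-45.2),b=(497.4,-62.5),c=(556.9,-79.8),d=(616.4,-97.2)); LEN=dict(a=94,b=128,c=162,d=196)
def hung(names,pic=None):
    a=np.radians(73.77); x=np.array([np.cos(a),np.sin(a)]); y=np.array([x[1],-x[0]])
    for n in("top","scene"):
        c=grab(n); C=cloud(c); ok=(c["z_map"]>0)&(C[...,2]>45)&(C[...,2]<90)
        if pic and n=="scene": cv2.imwrite("pics/"+pic,cv2.resize(c["image"][180:300,260:430],(780,550),interpolation=cv2.INTER_CUBIC)[...,::-1])
        for k in names:
            q=C[ok]; d=q[:,:2]-SEAT[k]; s=d@x; w=d@y; h=LEN[k]/2
            m=(abs(s)<h-30)&(abs(w)<22); e=(abs(s)<h+12)&(abs(w)<5)
            if m.sum()<20: print(n,k,"not seen",m.sum()); continue
            pf=np.polyfit(s[m],w[m],1); print(n,k,"along",np.percentile(s[e],[0.5,99.5]).round(1),"across",np.percentile(w[m],[1,50,99]).round(1),"slope",pf[0].round(3),"top z",np.percentile(q[m,2],98).round(1))
E
python3 -c "
from h import *
s=ctrl.sense();print(s['position'])
hung('d','h_d.png')"
```

```text
[526.11393114 143.47288844 146.08361828]
top d along [-97.7  95.1] across [-16.7  -4.6  14.3] slope 0.001 top z 79.1
scene d along [-99.6  94.9] across [-18.  -12.9   5.3] slope 0.003 top z 75.8
```

View pics/h_d.png

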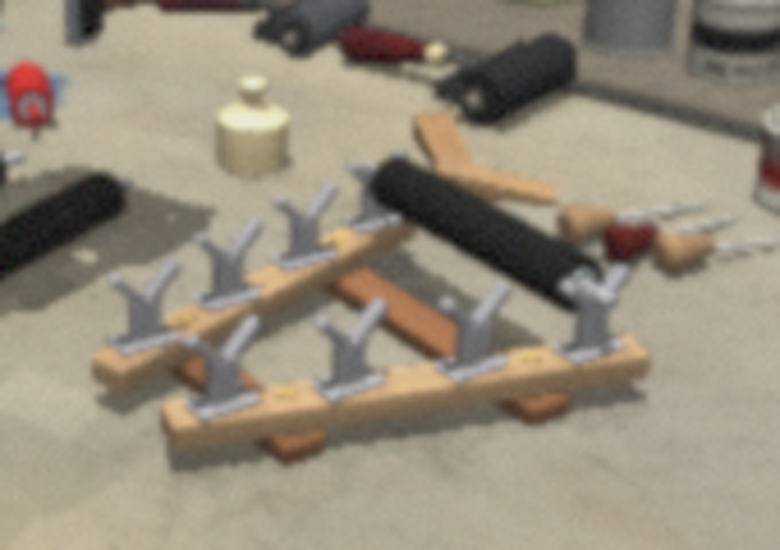

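Roller d hangs in the forks at the wide end (crop (375,180)–(595,290)), level and centred, with its top at about 76 mm as expected. Next is c.

Request:
step_arm --moves '[{"travel": [0.003, -0.008, -0.167], "yaw": 0}, {"travel": [0, 0, -0.167], "yaw": 0}, {"travel": [0, 0, -0.167], "yaw": 0}, {"travel": [0, 0, -0.167], "yaw": 0}, {"travel": [0, 0, -0.167], "yaw": 0}]'

```text
time_s: 10.08
position: [527.5, 140.7, 44.8]
tcp_rot: [[0.996, 0.089, 0.001], [0.089, -0.996, -0.0], [0.001, 0.0, -1.0]]
force: [1.0, -0.2, -0.0]
grip_width: 68.5
```

Request:
step_arm --moves '[{"travel": [0, 0, -0.0455], "yaw": 0}, {"travel": [0, 0, -0.0455], "yaw": 0}, {"travel": [0, 0, -0.0455], "yaw": 0}, {"travel": [0, 0, -0.0455], "yaw": 0}, {"travel": [0, 0, -0.0455], "yaw": 0}]'

```text
time_s: 10.5
position: [527.5, 141.3, 18.4]
tcp_rot: [[0.996, 0.087, 0.002], [0.087, -0.996, 0.0], [0.002, 0.0, -1.0]]
force: [-0.1, 0.6, 0.3]
grip_width: 68.2
```

Request:
step_arm --moves '[{"travel": [0, 0, 0], "yaw": 0}, {"travel": [0, 0, 0], "yaw": 0}, {"travel": [0, 0, 0], "yaw": 0}, {"travel": [0, 0, 0], "yaw": 0}, {"travel": [0, 0, 0], "yaw": 0}]' --claw 0

```text
time_s: 10.92
position: [527.2, 141.5, 18.6]
tcp_rot: [[0.996, 0.087, 0.001], [0.087, -0.996, 0.0], [0.001, 0.0, -1.0]]
force: [-1.5, 1.3, 5.0]
grip_width: 30.4
```

Request:
step_arm --moves '[{"travel": [0, 0, 0], "yaw": 0}, {"travel": [0, 0, 0], "yaw": 0}, {"travel": [0, 0, 0], "yaw": 0}, {"travel": [0, 0, 0], "yaw": 0}, {"travel": [0, 0, 0], "yaw": 0}]'

```text
time_s: 11.33
position: [527.2, 141.5, 18.6]
tcp_rot: [[0.996, 0.087, 0.001], [0.087, -0.996, 0.0], [0.001, -0.0, -1.0]]
force: [-0.3, 1.0, 5.4]
grip_width: 30.5
```

Request:
step_arm --moves '[{"travel": [0, 0, 0.1], "yaw": 0}, {"travel": [0, 0, 0.25], "yaw": 0}, {"travel": [0, 0, 0.25], "yaw": 0}, {"travel": [0, 0, 0.25], "yaw": 0}, {"travel": [0, 0, 0.25], "yaw": 0}]'

```text
time_s: 11.75
position: [526.4, 141.4, 151.0]
tcp_rot: [[0.996, 0.087, -0.001], [0.087, -0.996, -0.0], [-0.001, -0.0, -1.0]]
force: [0.5, -0.8, -2.1]
grip_width: 30.0
```

Request:
step_arm --moves '[{"travel": [0.0253, -0.1852, 0], "yaw": 0.01917}, {"travel": [0.0253, -0.1852, 0], "yaw": 0.01917}, {"travel": [0.0253, -0.1852, 0], "yaw": 0.01917}, {"travel": [0.0253, -0.1852, 0], "yaw": 0.01917}, {"travel": [0.0253, -0.1852, 0], "yaw": 0.01917}]'

```text
time_s: 12.17
position: [541.8, 29.3, 149.6]
tcp_rot: [[0.768, 0.641, -0.001], [0.641, -0.768, 0.0], [-0.001, -0.001, -1.0]]
force: [0.0, -0.1, -2.1]
grip_width: 30.3
```

Request:
step_arm --moves '[{"travel": [0.0253, -0.1852, 0], "yaw": 0.01917}, {"travel": [0.0253, -0.1852, 0], "yaw": 0.01917}, {"travel": [0.0253, -0.1852, 0], "yaw": 0.01917}, {"travel": [0.0253, -0.1852, 0], "yaw": 0.01917}, {"travel": [0.0253, -0.1852, 0], "yaw": 0.01917}]'

```text
time_s: 12.58
position: [557.0, -81.9, 149.5]
tcp_rot: [[0.27, 0.963, -0.001], [0.963, -0.27, 0.0], [0.0, -0.001, -1.0]]
force: [1.0, 1.1, -2.9]
grip_width: 30.5
```

Request:
step_arm --moves '[{"travel": [0, 0, 0], "yaw": 0}, {"travel": [0, 0, 0], "yaw": 0}, {"travel": [0, 0, 0], "yaw": 0}, {"travel": [0, 0, 0], "yaw": 0}, {"travel": [0, 0, 0], "yaw": 0}]'

```text
time_s: 13.0
position: [557.1, -79.9, 150.0]
tcp_rot: [[0.275, 0.961, -0.0], [0.961, -0.275, 0.0], [0.0, -0.0, -1.0]]
force: [0.9, -0.1, -1.8]
grip_width: 30.7
```

```bash
python3 -c "
from h import *
held()"
```

```text
TCP [557.1 -79.9 150. ] tool y deg -15.99 F [ 0.9 -0.1 -1.8] w 30.7
top 82 along [-81.4 -44.7] across [-5.   0.2  8.9] z [-3.6 16.7]
top 146 along [46.3 79.3] across [-14.6  -1.   14.3] z [-5.3 15.8]
scene 306 along [-81.9 -21.4] across [-15.5  -7.2  11.2] z [-15.4  13.2]
scene 96 along [25.  76.8] across [-16.1 -12.8  -0.9] z [-13.3   9.9]
```

Request:
step_arm --moves '[{"travel": [0, 0, -0.1167], "yaw": 0}, {"travel": [0, 0, -0.1167], "yaw": 0}, {"travel": [0, 0, -0.1167], "yaw": 0}, {"travel": [0, 0, -0.1167], "yaw": 0}, {"travel": [0, 0, -0.1167], "yaw": 0}]'

```text
time_s: 13.52
position: [557.3, -80.4, 79.5]
tcp_rot: [[0.276, 0.961, 0.0], [0.961, -0.276, -0.0], [-0.0, 0.0, -1.0]]
force: [0.1, -0.3, -1.7]
grip_width: 29.9
```

Request:
step_arm --moves '[{"travel": [0, 0, -0.025], "yaw": 0}, {"travel": [0, 0, -0.025], "yaw": 0}, {"travel": [0, 0, -0.025], "yaw": 0}, {"travel": [0, 0, -0.025], "yaw": 0}, {"travel": [0, 0, -0.025], "yaw": 0}]'

```text
time_s: 13.93
position: [557.6, -80.9, 65.4]
tcp_rot: [[0.276, 0.961, 0.001], [0.961, -0.276, -0.0], [-0.0, 0.001, -1.0]]
force: [-1.1, 0.8, -1.2]
grip_width: 30.2
```

Request:
step_arm --moves '[{"travel": [0, 0, -0.005], "yaw": 0}, {"travel": [0, 0, -0.005], "yaw": 0}, {"travel": [0, 0, 0], "yaw": 0}, {"travel": [0, 0, 0], "yaw": 0}, {"travel": [0, 0, 0], "yaw": 0}]'

```text
time_s: 14.35
position: [557.3, -80.8, 64.7]
tcp_rot: [[0.276, 0.961, 0.001], [0.961, -0.276, -0.0], [-0.0, 0.001, -1.0]]
force: [-3.4, 1.2, 6.3]
grip_width: 30.2
```

Request:
step_arm --moves '[{"travel": [0, 0, 0], "yaw": 0}, {"travel": [0, 0, 0], "yaw": 0}, {"travel": [0, 0, 0], "yaw": 0}, {"travel": [0, 0, 0], "yaw": 0}, {"travel": [0, 0, 0], "yaw": 0}]' --claw 0.58

```text
time_s: 14.77
position: [557.4, -80.9, 63.8]
tcp_rot: [[0.276, 0.961, 0.0], [0.961, -0.276, -0.0], [-0.0, 0.0, -1.0]]
force: [-0.2, 0.3, -0.5]
grip_width: 49.7
```

Request:
step_arm --moves '[{"travel": [0, 0, 0.05], "yaw": 0}, {"travel": [0, 0, 0.1], "yaw": 0}, {"travel": [0, 0, 0.18], "yaw": 0}, {"travel": [0, 0, 0.18], "yaw": 0}, {"travel": [0, 0, 0.18], "yaw": 0}]'

```text
time_s: 15.18
position: [557.2, -80.8, 148.0]
tcp_rot: [[0.276, 0.961, -0.0], [0.961, -0.276, 0.0], [0.0, -0.0, -1.0]]
force: [0.4, 0.8, 0.1]
grip_width: 49.9
```

Request:
step_arm --moves '[{"travel": [-0.0259, 0.2248, 0], "yaw": -0.01213}, {"travel": [-0.0259, 0.2248, 0], "yaw": -0.01213}, {"travel": [-0.0259, 0.2248, 0], "yaw": -0.01213}, {"travel": [-0.0259, 0.2248, 0], "yaw": -0.01213}, {"travel": [-0.0259, 0.2248, 0], "yaw": -0.01213}]'

```text
time_s: 15.6
position: [541.5, 55.3, 147.2]
tcp_rot: [[0.617, 0.787, 0.001], [0.787, -0.617, -0.0], [0.0, 0.0, -1.0]]
force: [-0.6, 0.3, 0.0]
grip_width: 49.4
```

Request:
step_arm --moves '[{"travel": [-0.0259, 0.2248, 0], "yaw": -0.01213}, {"travel": [-0.0259, 0.2248, 0], "yaw": -0.01213}, {"travel": [-0.0259, 0.2248, 0], "yaw": -0.01213}, {"travel": [-0.0259, 0.2248, 0], "yaw": -0.01213}, {"travel": [-0.0259, 0.2248, 0], "yaw": -0.01213}]'

```text
time_s: 16.02
position: [525.9, 190.3, 147.1]
tcp_rot: [[0.865, 0.502, 0.0], [0.502, -0.865, 0.0], [0.0, 0.0, -1.0]]
force: [-0.2, -0.1, -0.1]
grip_width: 49.4
```

Request:
step_arm --moves '[{"travel": [-0.0259, 0.2248, 0], "yaw": -0.01213}, {"travel": [-0.0259, 0.2248, 0], "yaw": -0.01213}, {"travel": [-0.0259, 0.2248, 0], "yaw": -0.01213}, {"travel": [-0.0259, 0.2248, 0], "yaw": -0.01213}, {"travel": [-0.0259, 0.2248, 0], "yaw": -0.01213}]' --claw 0.8

```text
time_s: 16.43
position: [510.4, 325.2, 147.1]
tcp_rot: [[0.99, 0.144, 0.0], [0.144, -0.99, 0.0], [0.0, -0.0, -1.0]]
force: [0.7, -0.7, 0.3]
grip_width: 68.5
```

Request:
step_arm --moves '[{"travel": [0, 0, 0], "yaw": 0}, {"travel": [0, 0, 0], "yaw": 0}, {"travel": [0, 0, 0], "yaw": 0}, {"travel": [0, 0, 0], "yaw": 0}, {"travel": [0, 0, 0], "yaw": 0}]'

```text
time_s: 16.85
position: [511.0, 322.9, 146.8]
tcp_rot: [[0.989, 0.147, 0.0], [0.147, -0.989, -0.0], [0.0, 0.0, -1.0]]
force: [0.1, -0.4, -0.7]
grip_width: 68.4
```

```bash
python3 -c "
from h import *
s=ctrl.sense();print(s['position'])
hung('dc')"
```

```text
[511.00574143 322.87205593 146.81307373]
top d along [-98.5  95.2] across [-16.5  -4.3  13.8] slope 0.002 top z 79.3
top c along [-81.6  77.6] across [-16.5  -3.7  14.3] slope 0.002 top z 79.6
scene d along [-99.6  95.8] across [-17.9 -13.    5.2] slope 0.002 top z 75.9
scene c along [-82.8  74.5] across [-17.9 -12.5   5.9] slope 0.005 top z 75.9
```

Request:
step_arm --moves '[{"travel": [-0.003, 0.008, -0.167], "yaw": 0}, {"travel": [0, 0, -0.167], "yaw": 0}, {"travel": [0, 0, -0.167], "yaw": 0}, {"travel": [0, 0, -0.167], "yaw": 0}, {"travel": [0, 0, -0.167], "yaw": 0}]'

```text
time_s: 17.37
position: [510.5, 324.4, 45.7]
tcp_rot: [[0.989, 0.147, 0.0], [0.147, -0.989, 0.0], [0.0, -0.0, -1.0]]
force: [0.4, -0.1, 1.0]
grip_width: 68.4
```

Request:
step_arm --moves '[{"travel": [0, 0, -0.0455], "yaw": 0}, {"travel": [0, 0, -0.0455], "yaw": 0}, {"travel": [0, 0, -0.0455], "yaw": 0}, {"travel": [0, 0, -0.0455], "yaw": 0}, {"travel": [0, 0, -0.0455], "yaw": 0}]'

```text
time_s: 17.78
position: [510.8, 324.9, 19.5]
tcp_rot: [[0.989, 0.148, 0.002], [0.148, -0.989, 0.001], [0.002, -0.0, -1.0]]
force: [-0.5, -0.8, 0.9]
grip_width: 68.2
```

Request:
step_arm --moves '[{"travel": [0, 0, 0], "yaw": 0}, {"travel": [0, 0, 0], "yaw": 0}, {"travel": [0, 0, 0], "yaw": 0}, {"travel": [0, 0, 0], "yaw": 0}, {"travel": [0, 0, 0], "yaw": 0}]' --claw 0

```text
time_s: 18.2
position: [510.6, 324.9, 19.8]
tcp_rot: [[0.989, 0.148, 0.001], [0.148, -0.989, 0.0], [0.001, -0.0, -1.0]]
force: [-1.4, -1.4, 4.9]
grip_width: 30.6
```

Request:
step_arm --moves '[{"travel": [0, 0, 0], "yaw": 0}, {"travel": [0, 0, 0], "yaw": 0}, {"travel": [0, 0, 0], "yaw": 0}, {"travel": [0, 0, 0], "yaw": 0}, {"travel": [0, 0, 0], "yaw": 0}]'

```text
time_s: 18.62
position: [510.6, 324.8, 19.8]
tcp_rot: [[0.989, 0.148, 0.001], [0.148, -0.989, 0.0], [0.001, -0.0, -1.0]]
force: [-0.9, -1.1, 5.8]
grip_width: 30.5
```

Request:
step_arm --moves '[{"travel": [0, 0, 0.1], "yaw": 0}, {"travel": [0, 0, 0.25], "yaw": 0}, {"travel": [0, 0, 0.25], "yaw": 0}, {"travel": [0, 0, 0.25], "yaw": 0}, {"travel": [0, 0, 0.25], "yaw": 0}]'

```text
time_s: 19.03
position: [509.9, 324.7, 152.1]
tcp_rot: [[0.989, 0.148, -0.001], [0.148, -0.989, -0.0], [-0.001, 0.0, -1.0]]
force: [0.3, 1.1, -1.2]
grip_width: 29.9
```

Request:
step_arm --moves '[{"travel": [-0.0074, -0.2141, 0], "yaw": 0.01209}, {"travel": [-0.0074, -0.2141, 0], "yaw": 0.01209}, {"travel": [-0.0074, -0.2141, 0], "yaw": 0.01209}, {"travel": [-0.0074, -0.2141, 0], "yaw": 0.01209}, {"travel": [-0.0074, -0.2141, 0], "yaw": 0.01209}]'

```text
time_s: 19.45
position: [505.4, 195.2, 150.8]
tcp_rot: [[0.862, 0.507, -0.001], [0.507, -0.862, -0.0], [-0.001, -0.0, -1.0]]
force: [1.1, 0.2, -1.7]
grip_width: 30.1
```

Request:
step_arm --moves '[{"travel": [-0.0074, -0.2141, 0], "yaw": 0.01209}, {"travel": [-0.0074, -0.2141, 0], "yaw": 0.01209}, {"travel": [-0.0074, -0.2141, 0], "yaw": 0.01209}, {"travel": [-0.0074, -0.2141, 0], "yaw": 0.01209}, {"travel": [-0.0074, -0.2141, 0], "yaw": 0.01209}]'

```text
time_s: 19.87
position: [501.0, 66.8, 150.8]
tcp_rot: [[0.612, 0.79, -0.001], [0.79, -0.612, 0.0], [-0.0, -0.001, -1.0]]
force: [-0.1, -0.2, -2.0]
grip_width: 30.3
```

Request:
step_arm --moves '[{"travel": [-0.0074, -0.2141, 0], "yaw": 0.01209}, {"travel": [-0.0074, -0.2141, 0], "yaw": 0.01209}, {"travel": [-0.0074, -0.2141, 0], "yaw": 0.01209}, {"travel": [-0.0074, -0.2141, 0], "yaw": 0.01209}, {"travel": [-0.0074, -0.2141, 0], "yaw": 0.01209}]'

```text
time_s: 20.28
position: [496.6, -61.7, 150.9]
tcp_rot: [[0.276, 0.961, -0.001], [0.961, -0.276, 0.0], [0.0, -0.001, -1.0]]
force: [0.9, 0.6, -2.6]
grip_width: 30.1
```

Request:
step_arm --moves '[{"travel": [0, 0, 0], "yaw": 0}, {"travel": [0, 0, 0], "yaw": 0}, {"travel": [0, 0, 0], "yaw": 0}, {"travel": [0, 0, 0], "yaw": 0}, {"travel": [0, 0, 0], "yaw": 0}]'

```text
time_s: 20.7
position: [497.0, -59.7, 151.1]
tcp_rot: [[0.279, 0.96, -0.0], [0.96, -0.279, 0.0], [0.0, -0.0, -1.0]]
force: [0.0, 0.6, -1.1]
grip_width: 30.4
```

```bash
python3 -c "
from h import *
held()"
```

```text
TCP [497.  -59.7 151.1] tool y deg -16.17 F [ 0.   0.6 -1.1] w 30.4
top 33 along [46.4 62.9] across [-3.1  0.3  4. ] z [-2.6  3.2]
scene 228 along [-64.9 -20.9] across [-15.2  -4.2  12. ] z [-17.6  11.7]
scene 38 along [26.8 63.8] across [-15.2 -12.9  -0.6] z [-12.1   6.9]
```

Request:
step_arm --moves '[{"travel": [0.003, -0.013, -0.1167], "yaw": 0}, {"travel": [0, 0, -0.1167], "yaw": 0}, {"travel": [0, 0, -0.1167], "yaw": 0}, {"travel": [0, 0, -0.1167], "yaw": 0}, {"travel": [0, 0, -0.1167], "yaw": 0}]'

```text
time_s: 21.22
position: [497.4, -61.7, 80.5]
tcp_rot: [[0.279, 0.96, 0.0], [0.96, -0.279, -0.0], [-0.0, 0.0, -1.0]]
force: [0.2, 0.1, -1.2]
grip_width: 30.5
```

Request:
step_arm --moves '[{"travel": [0, 0, -0.025], "yaw": 0}, {"travel": [0, 0, -0.025], "yaw": 0}, {"travel": [0, 0, -0.025], "yaw": 0}, {"travel": [0, 0, -0.025], "yaw": 0}, {"travel": [0, 0, -0.025], "yaw": 0}]'

```text
time_s: 21.63
position: [497.7, -62.2, 66.4]
tcp_rot: [[0.279, 0.96, 0.001], [0.96, -0.279, -0.0], [-0.0, 0.001, -1.0]]
force: [0.5, -0.5, -2.4]
grip_width: 30.7
```

Request:
step_arm --moves '[{"travel": [0, 0, -0.005], "yaw": 0}, {"travel": [0, 0, -0.005], "yaw": 0}, {"travel": [0, 0, 0], "yaw": 0}, {"travel": [0, 0, 0], "yaw": 0}, {"travel": [0, 0, 0], "yaw": 0}]'

```text
time_s: 22.05
position: [497.4, -62.2, 65.2]
tcp_rot: [[0.279, 0.96, 0.0], [0.96, -0.279, -0.0], [-0.0, 0.0, -1.0]]
force: [-0.8, 0.3, 3.7]
grip_width: 30.3
```

Request:
step_arm --moves '[{"travel": [0, 0, 0], "yaw": 0}, {"travel": [0, 0, 0], "yaw": 0}, {"travel": [0, 0, 0], "yaw": 0}, {"travel": [0, 0, 0], "yaw": 0}, {"travel": [0, 0, 0], "yaw": 0}]' --claw 0.58

```text
time_s: 22.47
position: [497.4, -62.2, 64.9]
tcp_rot: [[0.279, 0.96, 0.0], [0.96, -0.279, 0.0], [0.0, 0.0, -1.0]]
force: [-0.5, -0.7, -0.2]
grip_width: 49.9
```

Request:
step_arm --moves '[{"travel": [0, 0, 0.05], "yaw": 0}, {"travel": [0, 0, 0.1], "yaw": 0}, {"travel": [0, 0, 0.18], "yaw": 0}, {"travel": [0, 0, 0.18], "yaw": 0}, {"travel": [0, 0, 0.18], "yaw": 0}]'

```text
time_s: 22.88
position: [497.2, -62.1, 149.0]
tcp_rot: [[0.279, 0.96, -0.0], [0.96, -0.279, 0.0], [0.0, -0.0, -1.0]]
force: [0.1, 0.6, -0.9]
grip_width: 49.7
```

Request:
step_arm --moves '[{"travel": [0.0267, 0.1663, 0], "yaw": -0.01548}, {"travel": [0.0267, 0.1663, 0], "yaw": -0.01548}, {"travel": [0.0267, 0.1663, 0], "yaw": -0.01548}, {"travel": [0.0267, 0.1663, 0], "yaw": -0.01548}, {"travel": [0.0267, 0.1663, 0], "yaw": -0.01548}]'

```text
time_s: 23.3
position: [513.4, 38.6, 148.2]
tcp_rot: [[0.699, 0.715, 0.0], [0.715, -0.699, -0.0], [0.0, 0.0, -1.0]]
force: [0.6, 0.6, 0.3]
grip_width: 49.6
```

Request:
step_arm --moves '[{"travel": [0.0267, 0.1663, 0], "yaw": -0.01548}, {"travel": [0.0267, 0.1663, 0], "yaw": -0.01548}, {"travel": [0.0267, 0.1663, 0], "yaw": -0.01548}, {"travel": [0.0267, 0.1663, 0], "yaw": -0.01548}, {"travel": [0.0267, 0.1663, 0], "yaw": -0.01548}]'

```text
time_s: 23.72
position: [529.4, 138.4, 148.2]
tcp_rot: [[0.952, 0.305, 0.0], [0.305, -0.952, 0.0], [0.0, 0.0, -1.0]]
force: [0.6, -0.2, 0.0]
grip_width: 49.7
```

Request:
step_arm --moves '[{"travel": [0.0267, 0.1663, 0], "yaw": -0.01548}, {"travel": [0.0267, 0.1663, 0], "yaw": -0.01548}, {"travel": [0.0267, 0.1663, 0], "yaw": -0.01548}, {"travel": [0.0267, 0.1663, 0], "yaw": -0.01548}, {"travel": [0.0267, 0.1663, 0], "yaw": -0.01548}]' --claw 0.8

```text
time_s: 24.13
position: [545.4, 238.2, 148.2]
tcp_rot: [[0.985, -0.175, 0.0], [-0.175, -0.985, 0.0], [0.0, -0.0, -1.0]]
force: [0.2, -0.1, -0.0]
grip_width: 68.0
```

Request:
step_arm --moves '[{"travel": [0, 0, 0], "yaw": 0}, {"travel": [0, 0, 0], "yaw": 0}, {"travel": [0, 0, 0], "yaw": 0}, {"travel": [0, 0, 0], "yaw": 0}, {"travel": [0, 0, 0], "yaw": 0}]'

```text
time_s: 24.55
position: [545.5, 236.4, 147.9]
tcp_rot: [[0.985, -0.171, 0.0], [-0.171, -0.985, -0.0], [0.0, 0.0, -1.0]]
force: [0.4, 0.2, -0.9]
grip_width: 68.1
```

```bash
python3 -c "
from h import *
s=ctrl.sense();print(s['position'])
hung('dcb')"
```

```text
[545.45737423 236.37059085 147.88743858]
top d along [-97.7  95.1] across [-16.6  -4.4  13.8] slope 0.001 top z 79.5
top c along [-81.1  77.6] across [-16.6  -3.7  13.8] slope 0.002 top z 79.5
top b along [-62.6  62.7] across [-16.5  -2.8  14.1] slope 0.004 top z 79.0
scene d along [-101.    94.8] across [-17.9 -13.1   5.1] slope 0.003 top z 75.9
scene c along [-83.1  74.9] across [-18.  -12.7   6. ] slope 0.001 top z 76.0
scene b along [-64.   64.6] across [-17.6 -12.7   7.6] slope -0.0 top z 75.9
```

Request:
step_arm --moves '[{"travel": [0, 0.004, -0.167], "yaw": 0}, {"travel": [0, 0, -0.167], "yaw": 0}, {"travel": [0, 0, -0.167], "yaw": 0}, {"travel": [0, 0, -0.167], "yaw": 0}, {"travel": [0, 0, -0.167], "yaw": 0}]'

```text
time_s: 25.07
position: [545.5, 237.3, 46.8]
tcp_rot: [[0.985, -0.171, 0.0], [-0.171, -0.985, 0.0], [0.0, -0.0, -1.0]]
force: [0.1, 0.2, 0.3]
grip_width: 68.3
```

Request:
step_arm --moves '[{"travel": [0, 0, -0.0475], "yaw": 0}, {"travel": [0, 0, -0.0475], "yaw": 0}, {"travel": [0, 0, -0.0475], "yaw": 0}, {"travel": [0, 0, -0.0475], "yaw": 0}, {"travel": [0, 0, -0.0475], "yaw": 0}]'

```text
time_s: 25.48
position: [545.9, 237.7, 19.4]
tcp_rot: [[0.985, -0.17, 0.002], [-0.17, -0.985, 0.0], [0.001, -0.001, -1.0]]
force: [-0.1, 0.2, -0.2]
grip_width: 68.7
```

Request:
step_arm --moves '[{"travel": [0, 0, 0], "yaw": 0}, {"travel": [0, 0, 0], "yaw": 0}, {"travel": [0, 0, 0], "yaw": 0}, {"travel": [0, 0, 0], "yaw": 0}, {"travel": [0, 0, 0], "yaw": 0}]' --claw 0

```text
time_s: 25.9
position: [545.8, 237.7, 19.7]
tcp_rot: [[0.985, -0.17, 0.001], [-0.17, -0.985, 0.0], [0.001, -0.0, -1.0]]
force: [-0.8, -0.1, 4.0]
grip_width: 30.1
```

Request:
step_arm --moves '[{"travel": [0, 0, 0], "yaw": 0}, {"travel": [0, 0, 0], "yaw": 0}, {"travel": [0, 0, 0], "yaw": 0}, {"travel": [0, 0, 0], "yaw": 0}, {"travel": [0, 0, 0], "yaw": 0}]'

```text
time_s: 26.32
position: [545.8, 237.7, 19.7]
tcp_rot: [[0.985, -0.17, 0.001], [-0.17, -0.985, 0.0], [0.001, -0.0, -1.0]]
force: [-0.5, -0.6, 5.3]
grip_width: 30.2
```

Request:
step_arm --moves '[{"travel": [0, 0, 0.1], "yaw": 0}, {"travel": [0, 0, 0.25], "yaw": 0}, {"travel": [0, 0, 0.25], "yaw": 0}, {"travel": [0, 0, 0.25], "yaw": 0}, {"travel": [0, 0, 0.25], "yaw": 0}]'

```text
time_s: 26.73
position: [544.9, 237.7, 152.0]
tcp_rot: [[0.985, -0.17, -0.001], [-0.17, -0.985, -0.0], [-0.001, 0.0, -1.0]]
force: [0.8, 0.6, -2.1]
grip_width: 30.4
```

Request:
step_arm --moves '[{"travel": [-0.0598, -0.1567, 0], "yaw": 0.01548}, {"travel": [-0.0598, -0.1567, 0], "yaw": 0.01548}, {"travel": [-0.0598, -0.1567, 0], "yaw": 0.01548}, {"travel": [-0.0598, -0.1567, 0], "yaw": 0.01548}, {"travel": [-0.0598, -0.1567, 0], "yaw": 0.01548}]'

```text
time_s: 27.15
position: [508.8, 142.9, 150.7]
tcp_rot: [[0.949, 0.315, -0.001], [0.315, -0.949, 0.0], [-0.001, -0.0, -1.0]]
force: [-0.0, -0.1, -2.2]
grip_width: 30.5
```

Request:
step_arm --moves '[{"travel": [-0.0598, -0.1567, 0], "yaw": 0.01548}, {"travel": [-0.0598, -0.1567, 0], "yaw": 0.01548}, {"travel": [-0.0598, -0.1567, 0], "yaw": 0.01548}, {"travel": [-0.0598, -0.1567, 0], "yaw": 0.01548}, {"travel": [-0.0598, -0.1567, 0], "yaw": 0.01548}]'

```text
time_s: 27.57
position: [473.0, 48.9, 150.8]
tcp_rot: [[0.692, 0.722, -0.001], [0.722, -0.692, 0.0], [-0.0, -0.001, -1.0]]
force: [0.2, -0.0, -1.7]
grip_width: 30.5
```

Request:
step_arm --moves '[{"travel": [-0.0598, -0.1567, 0], "yaw": 0.01548}, {"travel": [-0.0598, -0.1567, 0], "yaw": 0.01548}, {"travel": [-0.0598, -0.1567, 0], "yaw": 0.01548}, {"travel": [-0.0598, -0.1567, 0], "yaw": 0.01548}, {"travel": [-0.0598, -0.1567, 0], "yaw": 0.01548}]'

```text
time_s: 27.98
position: [437.1, -45.1, 150.8]
tcp_rot: [[0.275, 0.962, -0.0], [0.962, -0.275, 0.0], [0.0, -0.001, -1.0]]
force: [-0.7, -0.2, -1.7]
grip_width: 30.3
```

Request:
step_arm --moves '[{"travel": [0, 0, 0], "yaw": 0}, {"travel": [0, 0, 0], "yaw": 0}, {"travel": [0, 0, 0], "yaw": 0}, {"travel": [0, 0, 0], "yaw": 0}, {"travel": [0, 0, 0], "yaw": 0}]'

```text
time_s: 28.4
position: [437.9, -43.7, 151.0]
tcp_rot: [[0.279, 0.96, -0.0], [0.96, -0.279, 0.0], [0.0, -0.0, -1.0]]
force: [-0.2, -0.3, -2.4]
grip_width: 30.1
```

```bash
python3 -c "
from h import *
held()"
```

```text
TCP [437.9 -43.7 151. ] tool y deg -16.21 F [-0.2 -0.3 -2.4] w 30.1
scene 163 along [-48.2 -21.3] across [-14.9  -2.7  13.9] z [-17.1  11.2]
```

Request:
step_arm --moves '[{"travel": [-0.002, -0.006, -0.1167], "yaw": 0}, {"travel": [0, 0, -0.1167], "yaw": 0}, {"travel": [0, 0, -0.1167], "yaw": 0}, {"travel": [0, 0, -0.1167], "yaw": 0}, {"travel": [0, 0, -0.1167], "yaw": 0}]'

```text
time_s: 28.92
position: [437.7, -44.8, 80.4]
tcp_rot: [[0.279, 0.96, 0.0], [0.96, -0.279, -0.0], [-0.0, 0.0, -1.0]]
force: [0.2, -0.7, -1.0]
grip_width: 30.1
```

Request:
step_arm --moves '[{"travel": [0, 0, -0.025], "yaw": 0}, {"travel": [0, 0, -0.025], "yaw": 0}, {"travel": [0, 0, -0.025], "yaw": 0}, {"travel": [0, 0, -0.025], "yaw": 0}, {"travel": [0, 0, -0.025], "yaw": 0}]'

```text
time_s: 29.33
position: [437.9, -45.2, 66.2]
tcp_rot: [[0.279, 0.96, 0.001], [0.96, -0.279, -0.0], [-0.0, 0.001, -1.0]]
force: [0.4, -0.1, -1.3]
grip_width: 30.6
```

Request:
step_arm --moves '[{"travel": [0, 0, -0.005], "yaw": 0}, {"travel": [0, 0, -0.005], "yaw": 0}, {"travel": [0, 0, 0], "yaw": 0}, {"travel": [0, 0, 0], "yaw": 0}, {"travel": [0, 0, 0], "yaw": 0}]'

```text
time_s: 29.75
position: [437.6, -45.1, 65.0]
tcp_rot: [[0.279, 0.96, 0.0], [0.96, -0.279, -0.0], [-0.0, 0.0, -1.0]]
force: [-0.9, 0.1, 0.5]
grip_width: 30.6
```

Contact is just beginning. I'll go 1 mm lower, release, rise and move clear.

Request:
step_arm --moves '[{"travel": [0, 0, -0.005], "yaw": 0}, {"travel": [0, 0, -0.003], "yaw": 0}, {"travel": [0, 0, 0], "yaw": 0}, {"travel": [0, 0, 0], "yaw": 0}, {"travel": [0, 0, 0], "yaw": 0}]'

```text
time_s: 30.17
position: [437.6, -45.1, 64.7]
tcp_rot: [[0.279, 0.96, 0.001], [0.96, -0.279, -0.0], [-0.0, 0.001, -1.0]]
force: [-3.9, 0.6, 12.6]
grip_width: 30.4
```

Request:
step_arm --moves '[{"travel": [0, 0, 0], "yaw": 0}, {"travel": [0, 0, 0], "yaw": 0}, {"travel": [0, 0, 0], "yaw": 0}, {"travel": [0, 0, 0], "yaw": 0}, {"travel": [0, 0, 0], "yaw": 0}]' --claw 0.58

```text
time_s: 30.58
position: [437.6, -45.2, 63.7]
tcp_rot: [[0.279, 0.96, -0.0], [0.96, -0.279, 0.0], [0.0, -0.0, -1.0]]
force: [0.9, -1.2, 0.7]
grip_width: 49.6
```

Request:
step_arm --moves '[{"travel": [0, 0, 0.05], "yaw": 0}, {"travel": [0, 0, 0.1], "yaw": 0}, {"travel": [0, 0, 0.2], "yaw": 0}, {"travel": [0, 0, 0.25], "yaw": 0}, {"travel": [0, 0, 0.25], "yaw": 0}]'

```text
time_s: 31.0
position: [437.1, -45.0, 167.2]
tcp_rot: [[0.279, 0.96, -0.001], [0.96, -0.279, 0.0], [0.0, -0.001, -1.0]]
force: [1.2, -0.1, 0.4]
grip_width: 49.5
```

Request:
step_arm --moves '[{"travel": [0, 0.25, 0.1], "yaw": 0}, {"travel": [0, 0.3, 0.1], "yaw": 0}, {"travel": [0, 0.3, 0.1], "yaw": 0}, {"travel": [0, 0.3, 0.1], "yaw": 0}, {"travel": [0, 0.3, 0], "yaw": 0}]'

```text
time_s: 31.42
position: [437.9, 130.6, 216.5]
tcp_rot: [[0.28, 0.96, 0.004], [0.96, -0.28, 0.0], [0.001, 0.004, -1.0]]
force: [1.2, -0.3, 1.0]
grip_width: 49.3
```

Request:
step_arm --moves '[{"travel": [0, 0.2, 0], "yaw": 0}, {"travel": [0, 0.1, 0], "yaw": 0}, {"travel": [0, 0, 0], "yaw": 0}, {"travel": [0, 0, 0], "yaw": 0}, {"travel": [0, 0, 0], "yaw": 0}]'

```text
time_s: 31.83
position: [437.5, 164.2, 214.0]
tcp_rot: [[0.28, 0.96, -0.0], [0.96, -0.28, -0.0], [-0.0, -0.0, -1.0]]
force: [-0.3, 0.2, 0.0]
grip_width: 49.9
```

Run:
```python
from h import *
hung('dcba','fin.png')
c=grab("top"); P=cloud(c)
for n in ("weight","loupe"):
    u0,v0,u1,v1=BOX[n]; p=P[v0:v1,u0:u1]; m=(p[...,2]>7)&(p[...,2]<80); r=cv2.minAreaRect(p[m][:,:2].astype(np.float32)); print(n,np.round(r[0],1),p[m].mean(0).round(1))
```

```text
top d along [-97.5  95.2] across [-16.7  -4.4  13.8] slope 0.001 top z 79.2
top c along [-82.2  77.5] across [-16.5  -3.8  14.1] slope 0.0 top z 79.3
top b along [-63.2  62.8] across [-16.3  -2.7  14. ] slope -0.002 top z 79.3
top a along [-47.6  44.6] across [-16.2  -2.   14.3] slope -0.027 top z 79.6
scene d along [-99.4  94.9] across [-17.9 -12.7   4.9] slope 0.004 top z 75.7
scene c along [-82.8  74.3] across [-17.5 -12.6   6.6] slope -0.002 top z 75.9
scene b along [-64.4  63.1] across [-18.1 -12.3   9.3] slope -0.002 top z 76.2
scene a along [-48.6  44.6] across [-17.3 -10.9   9.8] slope 0.011 top z 76.2
weight [710.7 134.7] [705.8 134.   37. ]
loupe [359.6 148.9] [359.6 148.9   7.8]
```

View pics/fin.png

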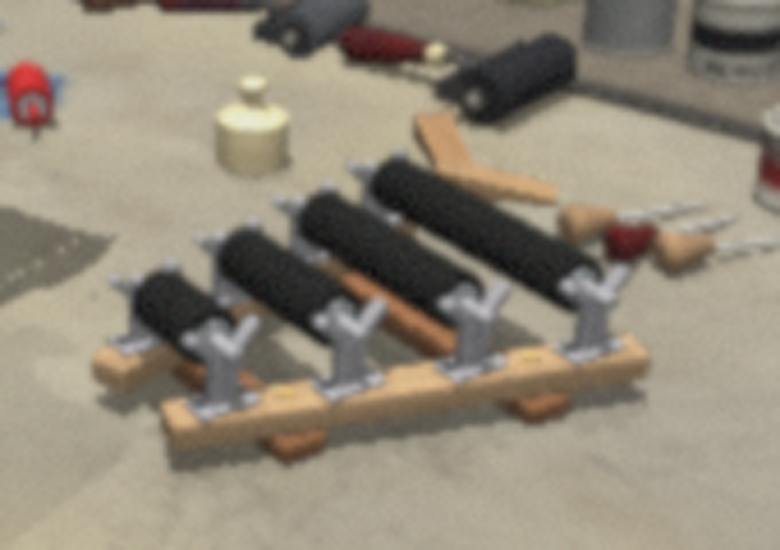

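All four rollers hang in order, at crop (180,310), (285,285), (385,255) and (485,230). The arm hides the loupe in the top view, so I'll check it in the scene view and hand in.

Run:
```python
from h import *
a=dict(np.load("scene1.npz")); b=grab("scene")
for n,c in(("before",a),("now",b)):
    C=cloud(c)[235:270,195:230]; m=(C[...,2]>10)&(C[...,2]<60)&(c["z_map"][235:270,195:230]>0)&(abs(C[...,0]-337)<60)&(abs(C[...,1]-150)<60)
    print(n,m.sum(),C[m].mean(0).round(1) if m.any() else None)
s=ctrl.sense(); print(s["time_s"],s["force"].round(1))
if abs(m.sum()-0)>20: print(ctrl.job_done())
```

```text
before 258 [331.4 143.2  28.9]
now 262 [331.3 143.4  28.7]
32.0333 [ 0.1  0.  -0. ]
the job is handed in; nothing more can be done
None
```

All four rollers are hung in the rack, shortest at the narrow end to longest at the wide end, and the job is handed in at about 32 s. Each one was gripped across the middle of its rubber, lowered until the wrist force showed the forks taking its weight, and then released.

**Rollers:**

| Check | Last reading | Allowed |
|---|---|---|
| Centre along the axis | within about 4 mm of its place | 10 mm |
| Axis angle | within 0.005 rad for b, c and d; between -0.027 and +0.011 rad for a | 0.08 rad |
| Top of the rubber (scene camera) | 75.7–76.2 mm (76 expected) | ±4 mm |

**Bystanders:** The brass weight reads within about 1.5 mm of where it started, and the loupe is unmoved. The gripper was clear of everything, with zero force on the tool.

**Disagreement:** The top camera read the rubber tops about 3 mm too high, at 79 mm. It showed the same offset on the rollers while they lay on the bench, so I took it as camera bias. That camera's last view of the loupe was blocked by the arm, so the loupe was checked in the scene camera instead.

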